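Set the speed of a covered watch winder on a market stall

ROBOT

A 6-joint arm with a two-finger parallel gripper is mounted at the origin on the work surface. World frame = base frame: x ahead of the robot, y to its left, z up, the work surface at z = 0. Lengths are in m, angles in rad, forces in N, time in s.
With the tool pointing down it reaches from about 0.35 to 0.925 m from the base axis. Payload 6.4 kg.
Tool frame: the origin (TCP) lies at the very end of the fingers, on their centre line; the grasp point (between the pads) lies 19 mm behind it (arm.grip_depth is the distance from the TCP to the grasp point, in m); z points along the fingers, y is the line along which they close (so a half turn about z gives the same grasp; the last joint's range is limited). The gripper opens to 85 mm and grips with 20 to 120 N. Pads are 22 mm wide; open, the fingers measure 114 mm over their backs; the gripper's body (76 mm by 85 mm) begins 54 mm behind the grasp point. The pads swing forward as they close: fully open they stand 13 mm farther back than shut.
Start: joints at [1.081, 0.245, 1.558, -0, 1.339, -0.174], TCP at [0.202, 0.618, 0.231] pointing down, gripper open.
Joint ranges: [-3.13, 3.13], [-1.02, 2.26], [0.13, 2.54], [-0.95, 4.09], [0.21, 2.88], [-2.74, 2.74]. Speed limits (rad/s): [2.57, 2.57, 3.14, 3.14, 3.14, 3.14].

INTERFACE

Orientations are given as a unit quaternion [w, x, y, z].
In Python, from workcell import arm, imaging gives the robot as it stands.
- The arm moves only by the tool servo_tool, never from a script. Its arguments are lists of equal length, an entry for each row: "delta_pos": the shift along the world's x, y, z in m, a list of three; "roll": the turn about the world's z in rad. A call has 1 to 10 rows; each row shifts and turns the commanded pose from where the row before left it; what a row does not reach is not made up. A row lasts 1/12 s, in which the tool goes at most 41.7 mm and 7.16 degrees, less where a joint would pass 70% of its speed; a pose out of reach is approached as far as the arm can. A call with a gripper value outside its range is refused whole. "claw" is the closure, from 0 (fully open) to 1 (shut), set as the call begins (left out, the last holds). The fingers move at their own pace and stop on an object; "grip_force" is the grip in N (left out, the last holds). Time passes only in rows, so rows that do not move let the fingers close. It gives the time, the measured TCP pose, the force, the opening and the grip force at its end, in the units of the state.
- arm.sense(): the state, without advancing time (a new reading comes with each control period).
- imaging.get_image(name): name is "side" or "top" or "wrist"; returns the picture (420x560x3 uint8, red, green, blue); there is no depth.
- imaging.camera_model(name): a dict with "K" (3x3 intrinsics, pixels), "camera_from_world" (4x4, takes a point from world to camera coordinates); the wrist camera has in their place "mount" (4x4, takes a point from camera to tool coordinates, whose origin is the TCP and whose axes are the flange's). Camera axes: x right, y down, z forward; pixel columns grow to the right and rows downward; lengths in m; the calibration is good to about 2 mm. A picture is of the moment at which its call begins: read the wrist's pose just before it. camera_model takes no time and is no camera call.
- arm.sign_off(): hands the job in; it is judged then, once.
Trained networks look in the newest picture that a camera, given by its name, has taken for a name from the list of things; names that differ only in an ending like _2 or _b are one class to them, and where a whole thing is asked for, a point or a joint stands for the part that bears it (a point fixed in the world has none). Each returns a list of dicts, best first, with "confidence" (0 to 1); they miss things now and then, are a little off and sometimes report something else, mostly with a low value. They report only what shows in the picture. A call takes as long as a camera call.
- imaging.boxes_of(camera, query): "centre" ([column, row] in pixels, amid what is visible of it).
The state is a dict: "t": time; "joint_pos": joint angles; "qvel": joint speeds; "joint_efforts": joint torques, N m; "ee_pos": TCP position; "tool_rot": TCP orientation; "force": force on the tool from outside, world axes, zero at the start; "ft_torque": the same for the moment, N m; "opening": finger opening in m; "grip_force": force on a finger pad.
Only numpy, scipy, OpenCV 4.12 (cv2) and the standard library are available. Lean on these libraries where they do the work, as an engineer would, in place of code of your own. Each camera call takes 0.05 s, during which the arm holds its last target. There are 200 camera calls.

TASK

On the stall stands a tilted watch-winder case with a clear flip cover. Lift the cover by its brass bar until its steel stay drops behind the catch, let it down gently so that it stands propped open by itself and let go; then, working under the leaning cover, turn the grey knob clockwise so that its white pointer points at the green dot, and let go. Do not let the cover slam, and do not disturb the ring cone or the wooden watch box.

Things in the scene. Friction and masses are not known exactly. Their poses are not given: they have to be found in the camera images.
- case: Fixed winder case: grey-felt tray 200 (along slope) x 250 mm with pale 50 mm walls on two wooden boards that tilt it 25 degrees, low in front, its front turned to the robot's right. Origin: on the table under its middle; x to the back, y left, z up. The front wall's top is 0.11 m before the origin, 60 mm up, the back wall's 143 mm up. A steel stay runs along the inside of its left wall.
- cover_hinge (a point): Middle of the cover's hinge line, at the top of the back wall. Its axes are those of the tilted tray: x up the slope to the back, y left along the hinge, z the tray's normal, leaning 25 degrees from vertical to the front.
- cover (a joint): Opening angle (rad) of the clear cover in its blue frame, 187 x 250 x 8 mm, 0.3 kg, hinged at the back: 0 closed flat, stop at 1.64. It falls shut unless propped (2 N at the bar lifts it). A 110 mm steel stay hangs from it; from 1.56 up the stay's foot is behind a tooth, and when let down the cover stands on it at about 1.48, still leaning forward (60 degrees above level), so it bars the way to the knob from straight above.
- cover_bar (a point): Middle of the brass bar at the cover's front edge: round, 12 mm thick, 100 mm long, parallel to the hinge, in the cover's plane, 222 mm from the hinge line, 29 mm free between bar and panel edge. Moves with the cover; it may turn between the fingers. Axes: x towards the hinge, y along the bar, z the cover's outer normal. Closed, it is about 49 mm above the table.
- knob_grip (a point): On the knob's axis, in its grip: a grey bar 66 x 16 x 34 mm high on a black disc 72 mm wide, 8 mm high, on the tray floor. The point is 23 mm above the disc, 11 mm below the bar's top, which is 8 mm below the walls' rim. Axes turn with the knob: x along the bar to its white pointer end, y across it, z the knob's axis (tray normal, leaning 25 degrees to the front). 132 mm down the slope from the hinge, 50 mm from the front wall.
- knob (a joint): Knob angle (rad), growing clockwise seen from above its face, range 0 to 1.9; stays where left (friction about 0.04 N m). Pointer at the white dot at 0, yellow at 0.6 (straight up the slope), green at 1.2, red at 1.8. The dots, 13 mm wide, lie on the tray floor 48 mm from the axis.
- ring_cone: Bystander: wooden ring cone, 64 mm wide foot, 95 mm high, loose, left of the case. Origin under its foot.
- watch_box: Bystander: dark wooden watch box 85 x 120 x 45 mm with a brass band, loose, right of the case. Origin at the centre of its underside.

How it is judged:
On the way, in this order (a step that is already met when the one before it is completed fails the run):
1. the cover stands propped on its stay, with the robot off it, the knob not yet turned to the green dot (value of joint cover between 1.4 and 1.56 rad and value of joint knob below 1 rad and contact force between each of the arm, the fingers and cover below 0.1 N), for 0.4 s.
2. the knob's pointer is at the green dot with the cover still propped (value of joint knob between 1.08 and 1.32 rad and value of joint cover above 1.4 rad), for 0.2 s.
At the end, for the whole second after the job is handed in: The knob stands at 1.2 rad within 0.12 rad (pointer at the green dot) and the cover stands by itself on its stay, at 1.40 to 1.56 rad; everything released (all of step 2 and value of joint cover below 1.56 rad); the robot touches nothing.
It fails at once if the cover falls: it swings shut faster than 3 rad/s (velocity of joint cover below -3 rad/s).
It fails at once if the ring cone is moved more than 15 mm or tipped (distance of ring_cone from where it was at the start of the episode above 0.015 m or angle between ring_cone's own z axis and vertical above 0.4 rad).
It fails at once if the watch box is moved more than 15 mm (distance of watch_box from where it was at the start of the episode above 0.015 m).
It also fails if it takes over 61 s, if anything falls off the work surface, if the arm or the gripper's body presses on something with over 40 N, if the wrist force passes 120 N, or if a joint passes its speed limit or range.

## Working session

There is one attempt and no reset: what is moved stays moved. The work goes in short steps, Python scripts to look and compute and a tool call to move; the robot and the scene stay as the last step left them, time stands still between calls to the robot, and variables do not carry over. Pictures are saved under pics/ and viewed, at most 10 in all, crops included, and the job is handed in when it is done.

Besides the shell and the picture viewer there is one more tool, called in YAML: its name, and indented under it one key for each argument. servo_tool: Moves the arm, as the interface text tells. Its arguments: {"type":"object","properties":{"delta_pos":{"type":"array"},"roll":{"type":"array"},"claw":{"type":"number"},"grip_force":{"type":"number"}},"required":["delta_pos","roll"]}

```bash
mkdir -p pics; ls
cat > h.py <<'E'
import numpy as np, cv2, json
from workcell import arm, imaging
def snap(n,f=None):
    im=imaging.get_image(n)
    if f: cv2.imwrite('pics/'+f,cv2.cvtColor(im,cv2.COLOR_RGB2BGR))
    return im
def ray(n,px,T=None):
    m=imaging.camera_model(n); K=np.array(m['K'])
    C=np.linalg.inv(np.array(m['camera_from_world'])) if 'camera_from_world' in m else T@np.array(m['mount'])
    d=C[:3,:3]@np.linalg.inv(K)@np.array([px[0],px[1],1.]); return C[:3,3],d/np.linalg.norm(d)
def atz(n,px,z,T=None):
    o,d=ray(n,px,T); return o+d*(z-o[2])/d[2]
def proj(n,P):
    m=imaging.camera_model(n); q=np.array(m['camera_from_world'])@np.r_[P,1]; u=np.array(m['K'])@q[:3]; return u[:2]/u[2]
def tri(r1,r2):
    (a,u),(b,v)=r1,r2; s=np.linalg.lstsq(np.c_[u,-v],b-a,rcond=None)[0]; p,q=a+u*s[0],b+v*s[1]; return (p+q)/2,np.linalg.norm(p-q)
E
python3 - <<'E'
from h import *
s=arm.sense(); print({k:np.round(v,3).tolist() for k,v in s.items()})
a=snap('top','top0.png'); b=snap('side','side0.png')
for q in ['case','cover','cover_bar','cover_hinge','knob_grip','knob','ring_cone','watch_box']:
    for c in ['top','side']:
        print(q,c,[(np.round(r['centre']).tolist(),round(r['confidence'],2)) for r in imaging.boxes_of(c,q)][:2])
for c in ['top','side']:
    m=imaging.camera_model(c); print(c,np.round(np.linalg.inv(m['camera_from_world']),3).tolist(),np.round(m['K'],0).tolist())
print(imaging.camera_model('wrist'))
E
```

```text
pics
{'t': 0.0, 'joint_pos': [1.081, 0.246, 1.559, 0.0, 1.339, -0.174], 'qvel': [-0.0, -0.001, 0.0, -0.001, 0.0, 0.001], 'joint_efforts': [0.001, -42.949, -32.613, -0.0, 0.005, -0.0], 'ee_pos': [0.202, 0.617, 0.23], 'tool_rot': [-0.0, 0.157, 0.988, -0.001], 'force': [-0.516, 0.276, -0.134], 'ft_torque': [-0.047, -0.043, -0.033], 'grip_force': 0.0, 'opening': 0.085}
case top [([273.0, 227.0], 0.86)]
case side [([286.0, 225.0], 0.6)]
cover top [([274.0, 229.0], 0.8)]
cover side [([295.0, 212.0], 0.97)]
cover_bar top [([279.0, 230.0], 0.7)]
cover_bar side [([291.0, 215.0], 0.77)]
cover_hinge top [([275.0, 224.0], 0.61), ([384.0, 237.0], 0.57)]
cover_hinge side [([286.0, 222.0], 0.55)]
knob_grip top []
knob_grip side []
knob top []
knob side []
ring_cone top [([190.0, 256.0], 0.85)]
ring_cone side [([315.0, 334.0], 0.77)]
watch_box top [([386.0, 236.0], 0.85), ([282.0, 229.0], 0.56)]
watch_box side [([299.0, 153.0], 0.7)]
top [[0.003, -0.995, 0.095, 0.469], [-1.0, -0.002, 0.009, 0.004], [-0.009, -0.095, -0.995, 1.288], [0.0, 0.0, 0.0, 1.0]] [[523.0, 0.0, 290.0], [0.0, 523.0, 213.0], [0.0, 0.0, 1.0]]
side [[-0.998, -0.04, 0.047, 0.52], [-0.061, 0.751, -0.657, 0.694], [-0.009, -0.659, -0.752, 0.862], [0.0, 0.0, 0.0, 1.0]] [[505.0, 0.0, 279.0], [0.0, 505.0, 206.0], [0.0, 0.0, 1.0]]
{'K': array([[318.83489121,   0.        , 278.3460406 ],
       [  0.        , 318.83489121, 214.36037946],
       [  0.        ,   0.        ,   1.        ]]), 'mount': array([[ 4.61758582e-04, -9.54727557e-01, -2.97481224e-01,
         7.46764065e-02],
       [ 9.99999854e-01,  3.57765316e-04,  4.04025862e-04,
         3.69579437e-04],
       [-2.79306160e-04, -2.97481367e-01,  9.54727583e-01,
        -1.41548103e-01],
       [ 0.00000000e+00,  0.00000000e+00,  0.00000000e+00,
         1.00000000e+00]])}
```

Run:
```python
import cv2
a=cv2.imread('pics/top0.png')[120:340,130:450]; b=cv2.imread('pics/side0.png')[90:400,130:450]
a=cv2.resize(a,None,fx=2.5,fy=2.5,interpolation=cv2.INTER_CUBIC)
cv2.imwrite('pics/a.png',a); cv2.imwrite('pics/b.png',cv2.resize(b,None,fx=1.9,fy=1.9,interpolation=cv2.INTER_CUBIC))
```

```text
(no output)
```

View pics/a.png

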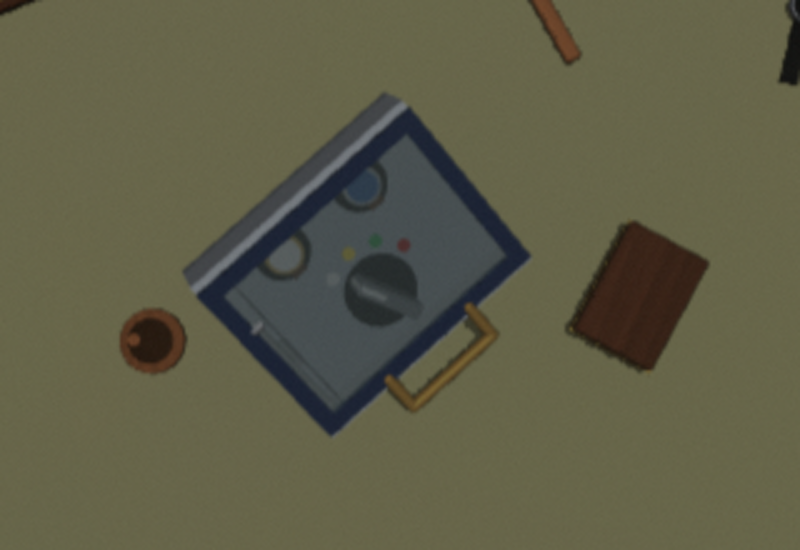

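View pics/b.png

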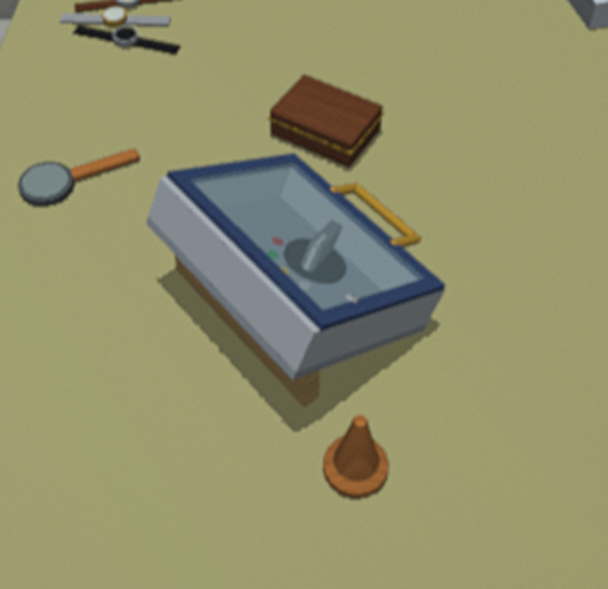

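The top view shows the hinge line from full-image pixel (209,237) to (293,163) and the bar corners at (295,283) and (328,254), with the pointer at the white dot. The side view agrees: the bar runs (317,188) to (348,216), with the cone left of the case and the box right. I'll fit the case pose to these corners.

```bash
cat > fit.py <<'E'
from h import *
from scipy.optimize import least_squares
c25,s25=np.cos(np.radians(25)),np.sin(np.radians(25))
def cov(P,s,y,n=0):   # s down slope from hinge, y left, n normal
    hx=P[3]; X=np.array([hx-s*c25-n*s25, y, 0.143-s*s25+n*c25]); c,d=np.cos(P[2]),np.sin(P[2])
    return np.array([P[0]+c*X[0]-d*X[1], P[1]+d*X[0]+c*X[1], X[2]])
if __name__=='__main__':
    obs=[('top',(293.2,163.2),(0,-.125)),('top',(208.8,237.2),(0,.125)),('top',(262.8,294),(.187,.125)),('top',(342,222.8),(.187,-.125)),
     ('top',(295.2,283.2),(.228,.05)),('top',(327.6,253.6),(.228,-.05)),
     ('side',(218.4,182.1),(0,-.125)),('side',(297.4,261.6),(0,.125)),('side',(363.2,241),(.187,.125)),('side',(286.3,172.1),(.187,-.125)),
     ('side',(316.8,188.4),(.228,-.05)),('side',(348.4,216.3),(.228,.05))]
    x0=atz('top',(273,227),.09)
    f=lambda p:np.concatenate([proj(c,cov([*p,0.068],*g,.004))-np.array(o) for c,o,g in obs])
    r=least_squares(f,[x0[0],x0[1],0.7],loss='soft_l1'); P=[*r.x,0.068]
    print(np.round(P,4),np.degrees(r.x[2])); print(np.round(f(r.x).reshape(-1,2),1).tolist())
    json.dump(list(P),open('P.json','w'))
    for n,a in [('hinge',(0,0)),('bar',(.222,0)),('knob',(.132,0,-.019))]: print(n,np.round(cov(P,*a),4))
    print('cone',atz('top',(190,256),.04),'box',atz('top',(386,236),.045))
    s=arm.sense(); w,x,y,z=s['tool_rot']; print('tool x dir yaw',np.arctan2(2*(x*y+w*z),1-2*(y*y+z*z)))
E
python3 fit.py
```

```text
[0.5584 0.0577 0.7267 0.068 ] 41.63954374334695
[[-0.0, -1.1], [-1.2, -0.3], [-1.9, -0.5], [-0.6, -0.8], [0.7, 0.5], [0.0, 1.8], [-1.2, -1.7], [0.4, 0.5], [0.2, -0.0], [-1.9, -1.1], [1.9, -0.5], [1.7, -1.4]]
hinge [0.6092 0.1029 0.143 ]
bar [ 0.4588 -0.0308  0.0492]
knob [0.5258 0.0287 0.07  ]
cone [0.48459545 0.25417166 0.04      ] box [ 0.532957   -0.21188462  0.045     ]
tool x dir yaw 2.8258249659443795
```

servo_tool:
  delta_pos:
    - [0.013, -0.0324, -0.002]
    - [0.013, -0.0324, -0.002]
    - [0.013, -0.0324, -0.002]
    - [0.013, -0.0324, -0.002]
    - [0.013, -0.0324, -0.002]
    - [0.013, -0.0324, -0.002]
    - [0.013, -0.0324, -0.002]
    - [0.013, -0.0324, -0.002]
    - [0.013, -0.0324, -0.002]
    - [0.013, -0.0324, -0.002]
  roll: [-0.0265, -0.0265, -0.0265, -0.0265, -0.0265, -0.0265, -0.0265, -0.0265, -0.0265, -0.0265]
  claw: 0.65
  grip_force: 25

```text
t: 1.73
ee_pos: [0.3322, 0.2924, 0.2114]
tool_rot: [0.0, 0.287, 0.958, 0.0]
force: [0.6, 0.1, 0.1]
opening: 0.0302
grip_force: 0.0
```

servo_tool:
  delta_pos:
    - [0.013, -0.0324, -0.004]
    - [0.013, -0.0324, -0.004]
    - [0.013, -0.0324, -0.004]
    - [0.013, -0.0324, -0.004]
    - [0.013, -0.0324, -0.004]
    - [0.013, -0.0324, -0.004]
    - [0.013, -0.0324, -0.004]
    - [0.013, -0.0324, -0.004]
    - [0.013, -0.0324, -0.004]
    - [0.013, -0.0324, -0.004]
  roll: [-0.0265, -0.0265, -0.0265, -0.0265, -0.0265, -0.0265, -0.0265, -0.0265, -0.0265, -0.0265]

```text
t: 2.57
ee_pos: [0.4623, -0.032, 0.1714]
tool_rot: [0.0, 0.411, 0.912, 0.0]
force: [1.2, 0.1, -0.4]
opening: 0.0299
grip_force: 0.0
```

```bash
cat >> h.py <<'E'
def Tt():
    s=arm.sense(); w,x,y,z=s['tool_rot']
    from scipy.spatial.transform import Rotation as R
    T=np.eye(4); T[:3,:3]=R.from_quat([x,y,z,w]).as_matrix(); T[:3,3]=s['ee_pos']; return T
E
python3 - <<'E'
from h import *; from fit import cov
P=json.load(open('P.json')); T=Tt(); im=snap('wrist','w0.png')
m=imaging.camera_model('wrist'); C=np.linalg.inv(T@m['mount'])
def pw(X): q=m['K']@(C@np.r_[X,1])[:3]; return q[:2]/q[2]
im=cv2.cvtColor(im,cv2.COLOR_RGB2BGR)
for a in [(.222,0),(.222,.05),(.222,-.05),(.187,.05),(.187,-.05)]:
    p=pw(cov(P,*a)); print(a,np.round(p)); cv2.circle(im,tuple(int(v) for v in p),3,(0,0,255),-1)
print('tip',pw(T[:3,3]), pw(T[:3,3]-[0,0,.12]))
cv2.imwrite('pics/w0m.png',im); print([r for r in imaging.boxes_of('wrist','cover_bar')])
E
```

```text
(0.222, 0) [275. 203.]
(0.222, 0.05) [274. 143.]
(0.222, -0.05) [275. 256.]
(0.187, 0.05) [316. 145.]
(0.187, -0.05) [312. 263.]
tip [276.35288078 274.21255599] [276.99153477 207.10172906]
[{'centre': [449.8, 179.1], 'confidence': 0.87}]
```

View pics/w0m.png

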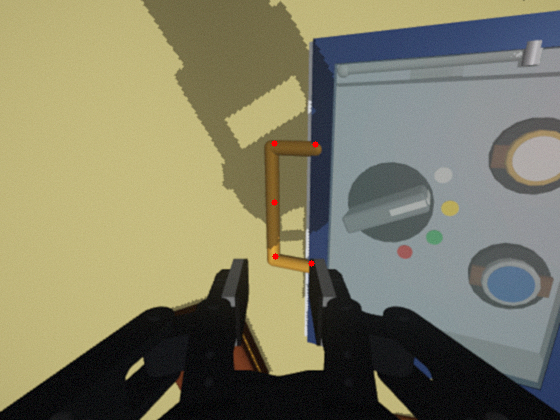

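The wrist picture shows the bar at column 272, rows 147–260. The model had column 275, so the bar is about 2 mm further front. I'll narrow the fingers and descend over it.

servo_tool:
  delta_pos:
    - [-0.0025, -0.0005, -0.004]
    - [-0.0025, 0, -0.01]
    - [0, 0, -0.014]
    - [0, 0, -0.016]
    - [0, 0, -0.018]
    - [0, 0, -0.018]
    - [0, 0, -0.016]
    - [0, 0, -0.016]
    - [0, 0, -0.014]
    - [0, 0, -0.011]
  roll: [0, 0, 0, 0, 0, 0, 0, 0, 0, 0]
  claw: 0.74

```text
t: 3.5
ee_pos: [0.4552, -0.0289, 0.0325]
tool_rot: [-0.001, 0.409, 0.912, -0.0]
force: [0.3, 0.1, -0.0]
opening: 0.0222
grip_force: 0.0
```

servo_tool:
  delta_pos:
    - [0, 0, 0]
    - [0, 0, 0]
    - [0, 0, 0]
    - [0, 0, 0]
    - [0, 0, 0]
  roll: [0, 0, 0, 0, 0]
  claw: 1
  grip_force: 25

```text
t: 3.92
ee_pos: [0.4527, -0.0298, 0.0323]
tool_rot: [-0.004, 0.409, 0.912, -0.002]
force: [-7.3, -5.0, -5.1]
opening: 0.011
grip_force: 26.0
```

Run:
```python
import numpy as np
e=np.radians(np.linspace(-25,67,31)); h=.222*np.cos(e); z=.222*np.sin(e)
d=-np.diff(h); D=np.c_[d*.747,d*.665,np.diff(z)].round(4); 
for k in range(3): print(D[10*k:10*k+10].tolist())
```

```text
[[-0.0035, -0.0031, 0.0109], [-0.0031, -0.0028, 0.0111], [-0.0026, -0.0024, 0.0113], [-0.0022, -0.0019, 0.0115], [-0.0017, -0.0015, 0.0117], [-0.0013, -0.0011, 0.0118], [-0.0008, -0.0007, 0.0118], [-0.0003, -0.0003, 0.0119], [0.0002, 0.0001, 0.0119], [0.0006, 0.0006, 0.0118]]
[[0.0011, 0.001, 0.0118], [0.0016, 0.0014, 0.0117], [0.002, 0.0018, 0.0116], [0.0025, 0.0022, 0.0114], [0.003, 0.0026, 0.0112], [0.0034, 0.003, 0.011], [0.0038, 0.0034, 0.0107], [0.0043, 0.0038, 0.0104], [0.0047, 0.0042, 0.0101], [0.0051, 0.0045, 0.0098]]
[[0.0054, 0.0048, 0.0094], [0.0058, 0.0052, 0.009], [0.0062, 0.0055, 0.0085], [0.0065, 0.0058, 0.0081], [0.0068, 0.0061, 0.0076], [0.0071, 0.0063, 0.0071], [0.0074, 0.0066, 0.0066], [0.0076, 0.0068, 0.0061], [0.0079, 0.007, 0.0055], [0.0081, 0.0072, 0.0049]]
```

servo_tool:
  delta_pos:
    - [-0.0035, -0.0031, 0.0109]
    - [-0.0031, -0.0028, 0.0111]
    - [-0.0026, -0.0024, 0.0113]
    - [-0.0022, -0.0019, 0.0115]
    - [-0.0017, -0.0015, 0.0117]
    - [-0.0013, -0.0011, 0.0118]
    - [-0.0008, -0.0007, 0.0118]
    - [-0.0003, -0.0003, 0.0119]
    - [0.0002, 0.0001, 0.0119]
    - [0.0006, 0.0006, 0.0118]
  roll: [0, 0, 0, 0, 0, 0, 0, 0, 0, 0]

```text
t: 4.75
ee_pos: [0.4383, -0.0429, 0.1487]
tool_rot: [-0.004, 0.41, 0.912, -0.002]
force: [-9.4, -2.0, -1.8]
opening: 0.0109
grip_force: 24.9
```

servo_tool:
  delta_pos:
    - [0.0011, 0.001, 0.0118]
    - [0.0016, 0.0014, 0.0117]
    - [0.002, 0.0018, 0.0116]
    - [0.0025, 0.0022, 0.0114]
    - [0.003, 0.0026, 0.0112]
    - [0.0034, 0.003, 0.011]
    - [0.0038, 0.0034, 0.0107]
    - [0.0043, 0.0038, 0.0104]
    - [0.0047, 0.0042, 0.0101]
    - [0.0051, 0.0045, 0.0098]
  roll: [0, 0, 0, 0, 0, 0, 0, 0, 0, 0]

```text
t: 5.58
ee_pos: [0.4685, -0.0159, 0.2599]
tool_rot: [-0.007, 0.41, 0.912, -0.005]
force: [-23.6, -4.3, 11.1]
opening: 0.0104
grip_force: 24.9
```

servo_tool:
  delta_pos:
    - [0.0054, 0.0048, 0.0094]
    - [0.0058, 0.0052, 0.009]
    - [0.0062, 0.0055, 0.0085]
    - [0.0065, 0.0058, 0.0081]
    - [0.0068, 0.0061, 0.0076]
    - [0.0071, 0.0063, 0.0071]
    - [0.0074, 0.0066, 0.0066]
  roll: [0, 0, 0, 0, 0, 0, 0]

```text
t: 6.17
ee_pos: [0.5169, 0.0252, 0.3191]
tool_rot: [-0.001, 0.41, 0.912, -0.001]
force: [-13.6, -0.5, 11.0]
opening: 0.0108
grip_force: 25.2
```

servo_tool:
  delta_pos:
    - [0.0076, 0.0068, 0.0061]
    - [0.0079, 0.007, 0.0055]
    - [0.0081, 0.0072, 0.0049]
    - [0, 0, 0]
    - [0, 0, 0]
  roll: [0, 0, 0, 0, 0]

```text
t: 6.58
ee_pos: [0.5416, 0.0471, 0.3352]
tool_rot: [-0.0, 0.409, 0.912, 0.0]
force: [-8.0, 1.9, 8.0]
opening: 0.0109
grip_force: 25.8
```

servo_tool:
  delta_pos:
    - [-0.004, -0.0036, -0.0024]
    - [-0.004, -0.0035, -0.0025]
    - [-0.0039, -0.0035, -0.0026]
    - [-0.0039, -0.0034, -0.0027]
    - [-0.002, -0.0017, -0.0014]
    - [0, 0, 0]
    - [0, 0, 0]
  roll: [0, 0, 0, 0, 0, 0, 0]

```text
t: 7.17
ee_pos: [0.5234, 0.0307, 0.3229]
tool_rot: [-0.0, 0.41, 0.912, 0.0]
force: [-7.0, 1.1, 6.6]
opening: 0.0108
grip_force: 25.9
```

Run:
```python
from h import *
a=snap('top','t1.png')[130:330,190:390]; b=snap('side','s1.png')[60:300,180:420]
f=lambda i:cv2.resize(cv2.cvtColor(i,cv2.COLOR_RGB2BGR),(400,480 if 0 else 400),interpolation=cv2.INTER_CUBIC)
cv2.imwrite('pics/c1.png',np.hstack([f(a),f(b)]))
```

```text
(no output)
```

View pics/c1.png

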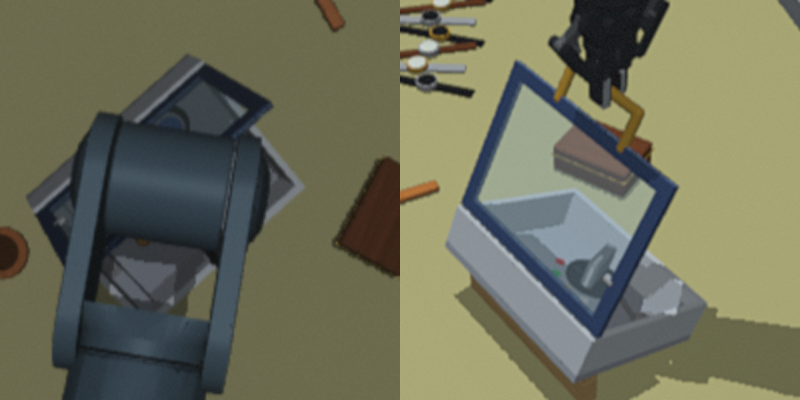

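The side view shows the bar held between the fingers with the cover up, about 61° above level. I'll ease it down a little more onto the stay.

servo_tool:
  delta_pos:
    - [-0.002, -0.0018, -0.0015]
    - [-0.002, -0.0018, -0.0015]
    - [0, 0, 0]
    - [0, 0, 0]
  roll: [0, 0, 0, 0]

```text
t: 7.6
ee_pos: [0.5197, 0.0274, 0.3199]
tool_rot: [-0.0, 0.41, 0.912, 0.0]
force: [-5.4, 2.2, 6.3]
opening: 0.0107
grip_force: 25.9
```

servo_tool:
  delta_pos:
    - [-0.002, -0.0018, -0.0015]
    - [-0.002, -0.0018, -0.0015]
    - [0, 0, 0]
    - [0, 0, 0]
  roll: [0, 0, 0, 0]

```text
t: 7.93
ee_pos: [0.5171, 0.025, 0.3177]
tool_rot: [0.001, 0.409, 0.912, 0.003]
force: [-0.3, 7.2, 6.9]
opening: 0.0108
grip_force: 26.0
```

servo_tool:
  delta_pos:
    - [0, 0, 0]
    - [0, 0, 0]
    - [0, 0, 0]
    - [0, 0, 0]
  roll: [0, 0, 0, 0]
  claw: 0.74

```text
t: 8.27
ee_pos: [0.5164, 0.0228, 0.3147]
tool_rot: [-0.0, 0.41, 0.912, -0.0]
force: [0.7, 1.1, 1.0]
opening: 0.0221
grip_force: 0.3
```

servo_tool:
  delta_pos:
    - [0, 0, 0.005]
    - [0, 0, 0.01]
    - [0, 0, 0.015]
    - [0, 0, 0.02]
    - [0, 0, 0.02]
    - [0, 0, 0.01]
    - [0, 0, 0]
    - [0, 0, 0]
  roll: [0, 0, 0, 0, 0, 0, 0, 0]

```text
t: 8.93
ee_pos: [0.5168, 0.0224, 0.3952]
tool_rot: [0.0, 0.41, 0.912, -0.0]
force: [0.2, 0.0, 0.5]
opening: 0.0223
grip_force: 0.0
```

Run:
```python
from h import *; from fit import cov
P=json.load(open('P.json')); snap('side','s2.png'); snap('top','t2.png')
print(imaging.boxes_of('side','cover_bar')[:1])
# predicted bar mid in the side view vs opening
hg=cov(P,0,0)-np.array([.747,.665,0])*.003
for th in (1.40,1.48,1.56,1.62):
    e=th-np.radians(25); print(th,np.round([proj('side',hg+np.array([-.747*.222*np.cos(e)-y*.665,-.665*.222*np.cos(e)+y*.747,.222*np.sin(e)])) for y in(-.05,.05)],1).tolist())
im=cv2.imread('pics/s2.png')[50:310,160:440]; cv2.imwrite('pics/s2c.png',cv2.resize(im,None,fx=2.2,fy=2.2,interpolation=cv2.INTER_CUBIC))
print(arm.sense()['ee_pos'])
```

```text
[{'centre': [280.3, 174.7], 'confidence': 0.68}]
1.4 [[292.3, 99.7], [331.1, 129.0]]
1.48 [[285.6, 98.5], [324.5, 128.2]]
1.56 [[278.3, 98.0], [317.4, 128.2]]
1.62 [[272.5, 98.2], [311.7, 128.7]]
[0.51618256 0.02260438 0.3932425 ]
```

View pics/s2c.png

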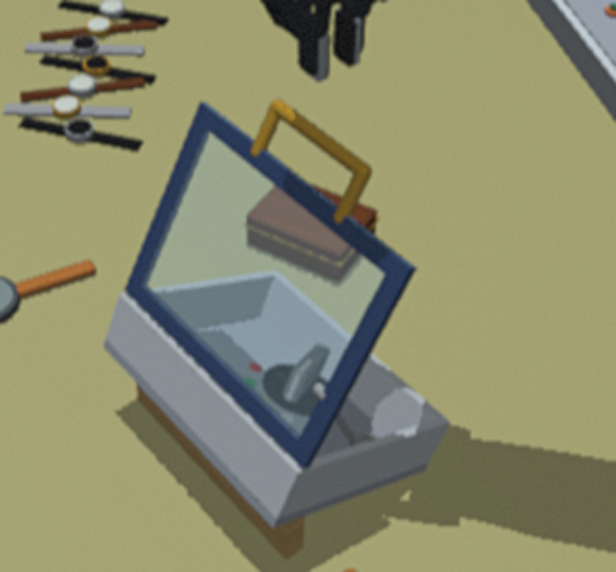

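Bar corners are at (288,99) and (326,128), which matches the model at 1.48 rad, so the cover is propped. Next I'll open wide and go around the front. The rear finger will work inside the tray and the front one outside the front wall, which keeps the wrist clear of the cover.

servo_tool:
  delta_pos:
    - [-0.009, -0.018, 0]
    - [-0.009, -0.018, 0]
    - [-0.009, -0.018, 0]
    - [-0.009, -0.018, 0]
    - [-0.009, -0.018, 0]
    - [-0.009, -0.018, 0]
    - [-0.009, -0.0183, 0]
    - [-0.009, -0.0183, 0]
    - [0, 0, -0.02]
    - [0, 0, -0.03]
  roll: [0, 0, 0, 0, 0, 0, 0, 0, 0, 0]
  claw: 0

```text
t: 9.92
ee_pos: [0.4452, -0.1236, 0.3464]
tool_rot: [0.003, 0.411, 0.911, -0.0]
force: [0.1, -0.2, -0.7]
opening: 0.0854
grip_force: 0.0
```

servo_tool:
  delta_pos:
    - [0, 0, -0.03]
    - [0, 0, -0.03]
    - [0, 0, -0.03]
    - [0, 0, -0.03]
    - [0, 0, -0.03]
    - [0, 0, -0.03]
    - [0, 0, -0.03]
    - [0, 0, -0.03]
    - [0, 0, -0.02]
    - [0, 0, -0.01]
  roll: [0, 0, 0, 0, 0, 0, 0, 0, 0, 0]

```text
t: 10.75
ee_pos: [0.4418, -0.1205, 0.0709]
tool_rot: [-0.004, 0.41, 0.912, 0.0]
force: [0.3, 0.5, 0.2]
opening: 0.0853
grip_force: 0.0
```

Run:
```python
from h import *
P=json.load(open('P.json')); P[0]-=.002; P[1]-=.002; json.dump(P,open('P.json','w'))
from fit import cov
T=Tt(); im=cv2.cvtColor(snap('wrist'),cv2.COLOR_RGB2BGR)
m=imaging.camera_model('wrist'); C=np.linalg.inv(T@m['mount'])
for X in [cov(P,.132,0,-.008),cov(P,.182,-.11,0),cov(P,.182,.1,0)]+[cov(P,.132-.048*np.cos(a-.6),-.048*np.sin(a-.6),-.05) for a in (0,.6,1.2,1.8)]:
    q=m['K']@(C@np.r_[X,1])[:3]; p=q[:2]/q[2]; print(np.round(p)); cv2.circle(im,tuple(int(v) for v in p),3,(0,0,255),1)
cv2.imwrite('pics/w3.png',im)
s=arm.sense(); d=s['ee_pos'][:2]-np.array(cov(P,0,0)[:2]); print(s['ee_pos'],'h',d@[-.747,-.665],'lat',d@[-.665,.747])
```

```text
[648. 164.]
[466. 358.]
[ 564. -116.]
[734.  97.]
[737. 158.]
[690. 212.]
[620. 238.]
[ 0.4416124  -0.12041468  0.07055018] h 0.27083730919490523 lat -0.055213104842297384
```

View pics/w3.png

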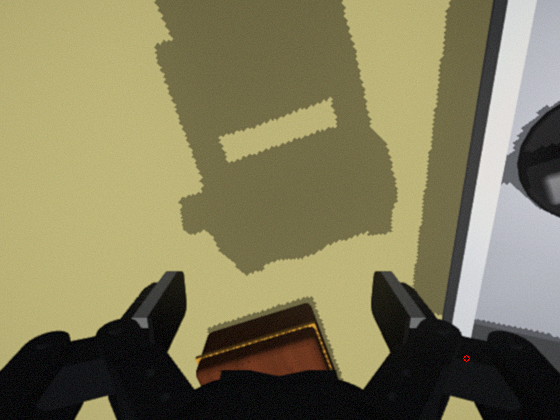

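The wrist picture shows the front wall's inner edge running from (540,0) to (475,330), which matches the model to about 2 mm. Moving in over the rim.

servo_tool:
  delta_pos:
    - [0.008, 0.008, 0]
    - [0.01, 0.0095, 0]
    - [0.01, 0.0095, 0]
    - [0.01, 0.0095, 0]
    - [0.01, 0.0095, 0]
    - [0.01, 0.0093, 0]
    - [0, 0, 0]
    - [0, 0, 0]
  roll: [0, 0, 0, 0, 0, 0, 0, 0]

```text
t: 11.47
ee_pos: [0.5042, -0.0665, 0.0765]
tool_rot: [0.001, 0.41, 0.912, 0.0]
force: [-0.2, 0.5, 0.2]
opening: 0.0854
grip_force: 0.0
```

servo_tool:
  delta_pos:
    - [0, 0, -0.007]
    - [0, 0, -0.007]
    - [0, 0, -0.007]
    - [0, 0, -0.007]
    - [0, 0, 0]
    - [0, 0, 0]
  roll: [0, 0, 0, 0, 0, 0]

```text
t: 11.97
ee_pos: [0.5019, -0.0667, 0.046]
tool_rot: [-0.001, 0.411, 0.912, -0.0]
force: [0.4, -1.2, 0.8]
opening: 0.0855
grip_force: 0.0
```

```bash
cat > look.py <<'E'
import sys; from h import *; from fit import cov
P=json.load(open('P.json')); n=sys.argv[1]
s=arm.sense(); d=s['ee_pos'][:2]-np.array(cov(P,0,0)[:2]); print(np.round(s['ee_pos'],4),'h',d@[-.747,-.665],'lat',d@[-.665,.747],np.round(s['force'],1))
w=snap('wrist'); sd=snap('side')[60:300,180:420]; tp=snap('top')[120:330,180:390]
f=lambda i,w,h:cv2.resize(cv2.cvtColor(i,cv2.COLOR_RGB2BGR),(w,h),interpolation=cv2.INTER_CUBIC)
cv2.imwrite('pics/'+n,np.hstack([f(w,400,300),f(sd,400,300)]) if len(sys.argv)<3 else np.hstack([f(tp,400,400),f(sd,400,400)]))
for c,i in (('w',w),('s',snap('side')),('t',snap('top'))): cv2.imwrite('pics/full_%s_%s'%(c,n),cv2.cvtColor(i,cv2.COLOR_RGB2BGR))
E
python3 look.py l1.png
```

```text
[ 0.5019 -0.0667  0.046 ] h 0.19008193774769164 lat -0.05522165945337904 [ 0.4 -1.2  0.8]
```

View pics/l1.png

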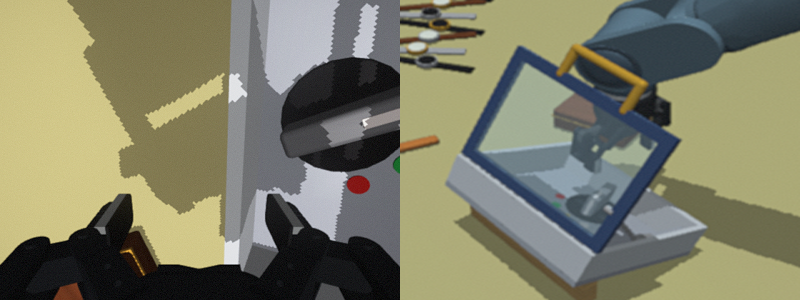

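The finger is inside the tray, to the right of the knob bar's front end (bar end at about (285,140) in the left panel), and the cover still stands. Lowering slightly and pushing left.

servo_tool:
  delta_pos:
    - [0, 0, -0.005]
    - [-0.004, 0.0045, 0]
    - [-0.004, 0.0045, 0]
    - [-0.004, 0.0045, 0]
    - [-0.004, 0.0045, 0]
    - [-0.004, 0.0045, 0]
    - [-0.004, 0.0045, 0]
    - [-0.003, 0.0034, 0]
    - [0, 0, 0]
    - [0, 0, 0]
  roll: [0, 0, 0, 0, 0, 0, 0, 0, 0, 0]

```text
t: 13.05
ee_pos: [0.471, -0.0374, 0.0401]
tool_rot: [-0.004, 0.409, 0.912, -0.004]
force: [-12.1, -12.9, -1.1]
opening: 0.0859
grip_force: 9.4
```

```bash
python3 look.py l2.png
```

```text
[ 0.471  -0.0374  0.0401] h 0.1936878882559645 lat -0.012751305692082474 [-12.1 -12.9  -1.1]
```

View pics/full_w_l2.png

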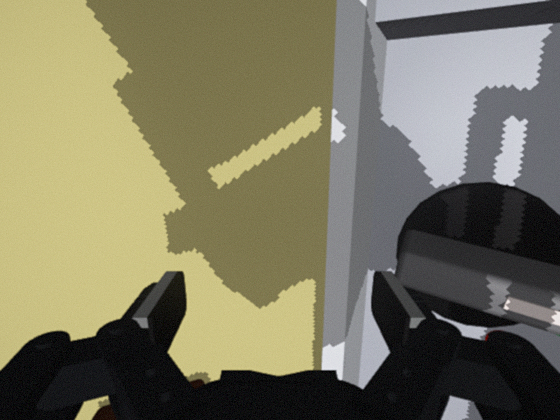

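```bash
cat > ang.py <<'E'
from h import *; from fit import cov
P=json.load(open('P.json'))
O=np.array(cov(P,.132,0,-.008)); ex=np.array(cov(P,.131,0,-.008))-O; ex/=np.linalg.norm(ex)   # upslope
ey=np.array(cov(P,.132,-.001,-.008))-O; ey/=np.linalg.norm(ey) # right
N=np.cross(ex,ey)
def tray(n,px,T=None,dn=0):
    o,d=ray(n,px,T); t=((O+dn*(-N if N[2]<0 else N)-o)@N)/(d@N); X=o+d*t-O; return X@ex*1e3,X@ey*1e3
E
python3 - <<'E'
from ang import *
T=Tt()
for p in [(507,302),(558,315),(405,232),(555,262),(398,280)]: print(p,np.round(tray('wrist',p,T),1))
im=cv2.imread('pics/full_w_l2.png'); 
# white-ish pointer pixels
g=im.astype(int); m=(g.min(2)>150); m[:, :480]=0; m[:285]=0; m[335:]=0
ys,xs=np.nonzero(m); print(len(xs)); 
for a in np.linspace(0,len(xs)-1,8).astype(int) if len(xs) else []: print(xs[a],ys[a],g[ys[a],xs[a]])
E
```

```text
(507, 302) [5.5 1.2]
(558, 315) [20.   2.2]
(405, 232) [-30.7 -19.4]
(555, 262) [ 15.4 -16.4]
(398, 280) [-31.    1.2]
181
507 299 [151 154 164]
505 306 [223 227 235]
556 313 [177 181 192]
559 316 [227 229 234]
554 320 [179 180 189]
556 323 [229 231 235]
484 329 [186 178 172]
484 334 [172 162 159]
```

servo_tool:
  delta_pos:
    - [0.004, -0.0045, 0]
    - [0.004, -0.0045, 0]
    - [0.004, -0.0045, 0]
    - [0.0034, 0.003, 0]
    - [0.0034, 0.003, 0]
    - [0, 0, 0]
  roll: [0, 0, 0, 0, 0, 0]

```text
t: 13.8
ee_pos: [0.4953, -0.0431, 0.0422]
tool_rot: [0.001, 0.41, 0.912, 0.0]
force: [0.0, -0.7, 0.8]
opening: 0.0852
grip_force: 0.0
```

servo_tool:
  delta_pos:
    - [-0.003, 0.0034, 0]
    - [-0.003, 0.0034, 0]
    - [-0.003, 0.0034, 0]
    - [-0.003, 0.0034, 0]
    - [0, 0, 0]
    - [0, 0, 0]
  roll: [0, 0, 0, 0, 0, 0]

```text
t: 14.3
ee_pos: [0.4815, -0.03, 0.0416]
tool_rot: [-0.001, 0.41, 0.912, -0.0]
force: [-0.4, -2.9, -0.6]
opening: 0.0854
grip_force: 1.0
```

```bash
python3 look.py l3.png
python3 - <<'E'
from ang import *
T=Tt()
g=cv2.imread('pics/full_w_l3.png').astype(int)
m=(g.min(2)>150); m[:,:450]=0; m[:250]=0; m[345:]=0
n,l,st,c=cv2.connectedComponentsWithStats(m.astype(np.uint8))
for i in range(1,n):
    if st[i,4]>30:
        ys,xs=np.nonzero(l==i); pts=np.array([tray('wrist',(x,y),T) for x,y in zip(xs,ys)])
        v=cv2.fitLine(pts.astype(np.float32),cv2.DIST_L2,0,.01,.01).ravel(); print(st[i],pts.mean(0).round(1),'phi',np.arctan(v[1]/v[0]).round(3),'radial',np.arctan2(*pts.mean(0)[::-1]).round(3))
E
```

```text
[ 0.4815 -0.03    0.0416] h 0.18085524035349584 lat -0.014196088517164935 [-0.4 -2.9 -0.6]
[509 313  32  25 419] [23.9  9.1] phi 0.505 radial 0.362
```

servo_tool:
  delta_pos:
    - [-0.001, 0.0011, 0]
    - [-0.001, 0.0011, 0]
    - [0, 0, 0]
    - [0, 0, 0]
  roll: [0, 0, 0, 0]

```text
t: 14.88
ee_pos: [0.4806, -0.0281, 0.042]
tool_rot: [0.0, 0.41, 0.912, 0.0]
force: [0.5, -2.2, -1.9]
opening: 0.0852
grip_force: 1.3
```

servo_tool:
  delta_pos:
    - [0.004, -0.0045, 0]
    - [0.004, -0.0045, 0]
    - [0.004, -0.0045, 0]
    - [0.004, -0.0045, 0]
    - [0.004, -0.0045, 0]
    - [0.004, -0.0045, 0]
    - [0, 0, 0.01]
    - [0, 0, 0.014]
    - [-0.008, -0.007, 0.01]
    - [-0.008, -0.007, 0]
  roll: [0, 0, 0, 0, 0, 0, 0, 0, 0, 0]

```text
t: 15.72
ee_pos: [0.4901, -0.0697, 0.0786]
tool_rot: [0.002, 0.41, 0.912, 0.0]
force: [0.7, -1.0, -0.0]
opening: 0.0857
grip_force: 0.0
```

```bash
python3 look.py l4.png
python3 - <<'E'
from ang import *
im=cv2.imread('pics/full_t_l4.png'); c=cv2.resize(im[160:290,220:350],(520,520),interpolation=cv2.INTER_CUBIC)
w=cv2.resize(cv2.imread('pics/full_w_l4.png')[:,330:],(280,520)); cv2.imwrite('pics/l4v.png',np.hstack([c,w]))
E
```

```text
[ 0.4901 -0.0697  0.0786] h 0.2009080785457325 lat -0.04962176787981202 [ 0.7 -1.  -0. ]
```

View pics/l4v.png

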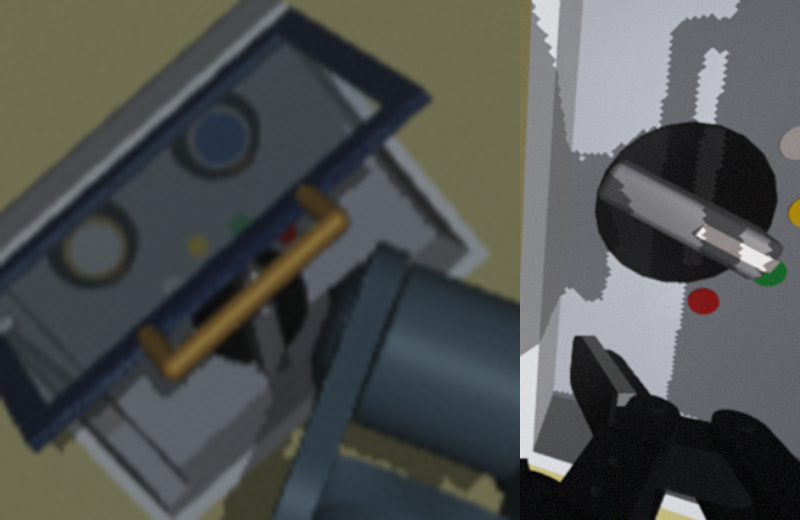

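The wrist view shows the pointer end at about (775,262) in the picture, close to the green dot at (770,272), with red at (703,301) and yellow at (795,213). Now measuring the angle.

Run:
```python
from ang import *
T=Tt(); up=-N if N[2]<0 else N
f=lambda x,y:((x-520)*230/280+330,y*420/520)
def tr(px,dn):
    o,d=ray('wrist',px,T); t=((O+dn*up-o)@N)/(d@N); X=o+d*t-O; return np.array([X@ex,X@ey])*1e3
print('disc',tr(f(686,202),-.034).round(1))
for n,p in dict(red=(703,301),green=(772,273),yellow=(797,213),white=(792,143)).items():
    q=tr(f(*p),-.042); print(n,q.round(1),np.arctan2(q[1],q[0]).round(2)+.6)
g=cv2.imread('pics/full_w_l4.png'); hsv=cv2.cvtColor(g,cv2.COLOR_BGR2HSV)
m=cv2.inRange(hsv,(0,120,80),(8,255,255))[:,330:]; ys,xs=np.nonzero(m); print('redc',tr((xs.mean()+330,ys.mean()),-.042).round(1))
A,B=tr(f(700,230),0),tr(f(776,258),0); print(A,B,'strip theta',.6+np.arctan2(*(B-A)[::-1]))
G=cv2.cvtColor(g,cv2.COLOR_BGR2GRAY)
gi=g.astype(int).min(2); x0,y0=f(690,220); x1,y1=f(790,275)
m=np.zeros(gi.shape,np.uint8); m[int(y0):int(y1),int(x0):int(x1)]=(gi[int(y0):int(y1),int(x0):int(x1)]>135)
ys,xs=np.nonzero(m); pts=np.array([tr((x,y),0) for x,y in zip(xs,ys)],np.float32)
v=cv2.fitLine(pts,cv2.DIST_L2,0,.01,.01).ravel(); print(len(pts),pts.mean(0),'theta',.6+np.arctan(v[1]/v[0]))
for a,b in [((615,165),(782,250)),((603,200),(768,277))]: A,B=tr(f(*a),0),tr(f(*b),0); print('edge',A.round(1),B.round(1),.6+np.arctan2(*(B-A)[::-1]))
```

```text
disc [-0.1 -3.1]
red [14.4 42.7] 1.85
green [37.4 25.9] 1.21
yellow [40.6 -0. ] 0.6
white [ 33.6 -26.9] -0.08000000000000007
redc [14.3 42.6]
[2.40847381 2.16593875] [25.77116784  9.57796357] strip theta 0.9072145716049662
835 [15.923715  7.230598] theta 1.0086057
edge [-28.3 -19.4] [26.8  6.7] 1.0414124797462723
edge [-31.2  -6.4] [24.9 16.4] 0.9863136117886744
```

The knob is at about 1.02 rad, so it needs about 0.18 more, which is 2.5 mm further left.

servo_tool:
  delta_pos:
    - [0.008, 0.007, 0]
    - [0.008, 0.007, -0.01]
    - [0, 0, -0.014]
    - [0, 0, -0.01]
    - [-0.005, 0.0056, 0]
    - [-0.005, 0.0056, 0]
    - [-0.005, 0.0056, 0]
    - [-0.005, 0.0056, 0]
    - [-0.002, 0.0023, 0]
    - [0, 0, 0]
  roll: [0, 0, 0, 0, 0, 0, 0, 0, 0, 0]

```text
t: 16.8
ee_pos: [0.482, -0.0297, 0.0423]
tool_rot: [0.0, 0.41, 0.912, 0.0]
force: [-0.5, 0.6, -1.6]
opening: 0.0855
grip_force: 0.0
```

servo_tool:
  delta_pos:
    - [0, 0, 0]
    - [0, 0, 0]
  roll: [0, 0]

```text
t: 16.97
ee_pos: [0.4829, -0.0305, 0.0423]
tool_rot: [0.001, 0.41, 0.912, 0.0]
force: [0.6, -0.1, -0.8]
opening: 0.0855
grip_force: 0.0
```

servo_tool:
  delta_pos:
    - [-0.0013, 0.0014, 0]
    - [-0.0012, 0.0014, 0]
    - [-0.0012, 0.0013, 0]
    - [0, 0, 0]
    - [0, 0, 0]
  roll: [0, 0, 0, 0, 0]

```text
t: 17.38
ee_pos: [0.4792, -0.0267, 0.0421]
tool_rot: [0.001, 0.411, 0.912, -0.0]
force: [2.7, -3.4, -1.3]
opening: 0.0852
grip_force: 2.1
```

servo_tool:
  delta_pos:
    - [0.004, -0.0045, 0]
    - [0.004, -0.0045, 0]
    - [0.004, -0.0045, 0]
    - [0.004, -0.0045, 0]
    - [0.004, -0.0045, 0]
    - [0.004, -0.0045, 0]
    - [0, 0, 0.01]
    - [0, 0, 0.014]
    - [-0.008, -0.007, 0.01]
    - [-0.008, -0.007, 0]
  roll: [0, 0, 0, 0, 0, 0, 0, 0, 0, 0]

```text
t: 18.22
ee_pos: [0.4884, -0.0679, 0.0786]
tool_rot: [0.002, 0.41, 0.912, 0.0]
force: [-0.6, -0.7, 0.2]
opening: 0.0855
grip_force: 0.0
```

```bash
python3 look.py l5.png
python3 - <<'E'
from ang import *
T=Tt(); up=-N if N[2]<0 else N
def tr(px,dn):
    o,d=ray('wrist',px,T); t=((O+dn*up-o)@N)/(d@N); X=o+d*t-O; return np.array([X@ex,X@ey])*1e3
g=cv2.imread('pics/full_w_l5.png'); hsv=cv2.cvtColor(g,cv2.COLOR_BGR2HSV)
for n,lo,hi in (('red',(0,120,80),(8,255,255)),('green',(50,100,60),(80,255,255)),('yellow',(20,120,100),(32,255,255))):
    m=cv2.inRange(hsv,lo,hi); m[:,:430]=0; ys,xs=np.nonzero(m)
    if len(xs): q=tr((xs.mean(),ys.mean()),-.042); print(n,len(xs),(xs.mean().round(),ys.mean().round()),q.round(1),(np.arctan2(q[1],q[0])+.6).round(2))
cv2.imwrite('pics/l5v.png',cv2.resize(g[80:280,360:560],(600,600),interpolation=cv2.INTER_CUBIC))
E
```

```text
[ 0.4884 -0.0679  0.0786] h 0.20098560178188526 lat -0.047127468426813576 [-0.6 -0.7  0.2]
red 338 (np.float64(480.0), np.float64(247.0)) [14.3 42.5] 1.85
green 264 (np.float64(538.0), np.float64(226.0)) [38.4 26.2] 1.2
yellow 190 (np.float64(555.0), np.float64(176.0)) [40.  -0.3] 0.59
```

View pics/l5v.png

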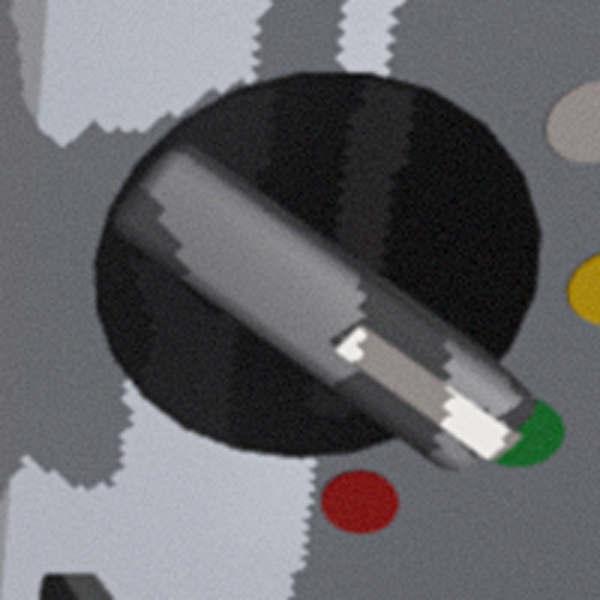

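Run:
```python
from ang import *
T=Tt(); up=-N if N[2]<0 else N
def tr(p,dn=0):
    px=(p[0]/3+360,p[1]/3+80); o,d=ray('wrist',px,T); t=((O+dn*up-o)@N)/(d@N); X=o+d*t-O; return np.array([X@ex,X@ey])*1e3
off=np.array([-3,-2])
for n,a,b in [('strip',(352,343),(505,443)),('upper',(185,150),(530,395)),('lower',(185,270),(335,378)),('upper2',(220,165),(450,330))]:
    A,B=tr(a),tr(b); print(n,A.round(1),B.round(1),'theta',(.6+np.arctan2(*(B-A)[::-1])).round(3))
q=tr((505,443))-off; print('tip radial',.6+np.arctan2(q[1],q[0]))
```

```text
strip [2.7 3.4] [23.3 15.9] theta 1.142
upper [-22.9 -23.4] [24.8  8.6] theta 1.191
lower [-20.7  -5.7] [1.4 8.9] theta 1.181
upper2 [-17.9 -21.3] [14.1  0.4] theta 1.197
tip radial 1.1958466637203777
```

The pointer now ends on the green dot (measured 1.14–1.20 rad). Backing away to the front and handing in.

servo_tool:
  delta_pos:
    - [-0.01, -0.009, 0]
    - [-0.01, -0.009, 0]
    - [-0.01, -0.009, 0]
    - [-0.01, -0.009, 0]
    - [-0.01, -0.009, 0.005]
    - [0, 0, 0]
    - [0, 0, 0]
    - [0, 0, 0]
    - [0, 0, 0]
  roll: [0, 0, 0, 0, 0, 0, 0, 0, 0]

```text
t: 19.22
ee_pos: [0.4371, -0.1118, 0.0806]
tool_rot: [-0.0, 0.41, 0.912, 0.0]
force: [0.5, 0.4, 0.2]
opening: 0.0852
grip_force: 0.0
```

Run:
```python
from h import *
a=snap('side').astype(int); b=cv2.cvtColor(cv2.imread('pics/s2.png'),cv2.COLOR_BGR2RGB).astype(int)
y=lambda i:(i[...,0]-i[...,2]>60)&(i[...,0]>100)
for i in (a,b):
    m=y(i)[85:140,275:335]; ys,xs=np.nonzero(m); print(len(xs),xs.mean(),ys.mean(),xs.min(),xs.max())
print(arm.sense()['force'])
print(arm.sign_off())
```

```text
551 27.695099818511796 29.686025408348456 0 53
411 25.272506082725062 28.43552311435523 0 52
[-0.1379803   0.02164001 -0.52720353]
the job is handed in; nothing more can be done
None
```

I handed the job in at about 19 s: the cover stands propped on its stay at about 1.48 rad, the knob measures about 1.18 rad (green dot), and the arm is clear; sign-off returned no verdict.

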